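# Lock the battery cover with a screwdriver

### The arm

A 7-joint arm with a two-finger parallel gripper is mounted at the origin on a cart in front of the work surface, level with it; the furniture and walls round the work are solid. World frame = base frame: x ahead of the robot, y to its left, z up, the work surface at z = 0. Lengths are in mm, angles in rad, forces in N, time in s.
With the tool pointing down it reaches from about 400 to 875 mm from the base axis. Payload 19.3 kg.
Tool frame: the origin (TCP) lies at the very end of the fingers, on their centre line; the grasp point (between the pads) lies 19 mm behind it (grip_point_offset is the z of the grasp point in the tool frame, in mm); z points along the fingers, x is the direction in which the jaws open and shut, and the axes are right-handed (so a half turn about z gives the same grasp; the last joint's range is limited). The gripper opens to 85 mm and grips with 20 to 120 N. Pads are 22 mm wide; open, the fingers measure 114 mm over their backs; the gripper's body (76 mm by 85 mm) begins 54 mm behind the grasp point. The pads swing forward as they close: fully open they stand 13 mm farther back than shut.
Start: joints at [-1.322, 0.521, -0.036, 1.599, 0.021, 1.021, -0.113], TCP at [195.911, 593.493, 231.291] pointing down, gripper open.
Joint ranges: [-2.91, 2.91], [-0.3, 2.13], [-1.5, 1.42], [0.17, 2.43], [-1.26, 4.41], [0.16, 1.93], [-2.52, 2.52]. Speed limits (rad/s): [1.89, 1.89, 2.39, 2.39, 3.01, 3.01, 3.01].

### API

Orientations are given as a 3x3 rotation matrix whose columns are the frame's x, y, z axes.
In Python, from workcell import movep, movel, goto_joints, open_gripper, clamp, wait, inverse_kinematics, read_state, camera, PlanningError, finish_job, grip_point_offset gives the robot as it stands. Calls block until the motion is done:
- movep(position, orientation): joint-space move of the TCP to a pose.
- movel(position, frame=None, max_speed=150, guard=None): straight line of the TCP; frame=None keeps the orientation; max_speed is the mean speed in mm/s. With guard (N) it stops when the force on the tool has changed by that much, and returns True; else False.
- goto_joints(angles): joint-space move.
- open_gripper() and clamp(): open the fingers fully, or close them until they stop; the grip force is fixed at half the most.
- wait(seconds).
- inverse_kinematics(position, orientation): joint angles nearest the present ones, or None.
- read_state(): the state.
- camera(name): name is "scene" or "side" or "wrist"; returns a dict with "image" (400x640x3 uint8, blue, green, red), "range_z" (400x640 float32, mm along the optical axis (not along the pixel's ray), 0 where there is no reading), "fx", "fy", "cx", "cy" (pixels), "cam_to_world" (4x4, takes a point from camera to world coordinates). Camera axes: x right, y up, looking along -z (the intrinsics and any distortion apply to the point x, -y, -z); pixel columns grow to the right and rows downward; lengths in mm; the calibration is good to about 2 mm. The wrist camera is an equidistant fisheye: a pixel r from the principal point sees the ray r / f radians off the axis. A picture is of the moment at which its call begins.
A pose or a line that the arm cannot do raises PlanningError and nothing moves.
- finish_job(): hands the job in, once; it reports no verdict.
The state is a dict: "time": time; "qpos": joint angles; "qvel": joint speeds; "joint_efforts": joint torques, N m; "eef_pos": TCP position; "tool_rot": TCP orientation; "ft_force": force on the tool from outside, world axes, zero at the start; "torque": the same for the moment, N m; "finger_gap": finger opening in mm.
Only numpy, scipy, OpenCV 4.12 (cv2) and the standard library are available. Lean on these libraries where they do the work, as an engineer would, in place of code of your own. Each camera call takes 0.05 s, during which the arm holds its last target.

### The job

Take the screwdriver out of its stand and lock the logger's battery cover: with the bit in the slot of the screw, press the screw in against its spring until it bottoms and, keeping it pressed, turn it clockwise until it locks, then let it spring back up. Press no harder than it needs, keep the screwdriver upright and your fingers off the screw and the logger, and put the screwdriver back in its stand; leave everything else alone.

Things in the scene. Friction and masses are not known exactly. Their poses are not given: they have to be found in the camera images.
- slot (a point): Centre of the mouth of the slot in the top of the steel screw on the logger's battery cover. Slot 17 mm long, 4.4 mm wide, 5 mm deep, closed at both ends; x = along the slot (either way round is the same), z = up, out of the head. Moves and turns with the screw; with the screw sprung up the mouth is 68.5 mm above the worktop.
- quarter_turn (a joint): turn of the screw, rad, clockwise seen from above: about 0 = unlocked (start), 1.03 to 1.42 = locked, 1.42 = hard stop. It turns (0.02 to 0.06 N m) only while pressed in to the bottom; let up earlier it catches, at the latest near 0.58, until pressed again. The blade has play in the slot, so the screw lags the driver by 0.15 to 0.3 rad: turn the driver by 1.45.
- screw_head: the steel screw head, a disc 26 mm across, 9 mm high, in a fixed aluminium collar 35 mm across; origin 9 mm below the slot's mouth, same axes. It stands on a spring: moves from 4 N, then 0.7 N per mm, and bottoms hard at a depth that differs each time (1.7 to 8.7 mm, not measured: feel it). A push of 12 to 15 N holds it bottomed; over 25 N (push and twist together) does damage.
- logger: the data logger, a grey instrument box fixed to the worktop, 150 (its x) by 110 (its y) mm, 44 mm high, its white battery cover to 49 mm; origin at the centre of its underside. The screw's axis is vertical, at x = -35 mm, y = 0 in its frame. At turn 0 the slot lies along the logger's x.
- driver: the screwdriver, 129 mm long, 0.1 to 0.16 kg, standing bit down in its stand. Origin at the bit's tip, z = up the shaft to the handle, x = along the blade's width. Blade 13 mm wide, 2.6 mm thick, 9 mm long; round shaft 11 mm across, 45 mm long; collar 29 mm across, 8 mm high; black six-sided handle above it, 67 mm long.
- driver_grip (a point): point on the driver's axis where its handle is held: 91.5 mm above the bit's tip, 37.5 mm below the top of the handle; axes as the driver's. The handle is six-sided, 26 mm across flats: one pair of flats faces along x, the others along 60 and 120 degrees from x about z.
- driver_tip (a point): the bit's tip (the driver's origin); axes as the driver's.
- stand_mouth (a point): centre of the mouth of the hole in the driver's stand: an aluminium block 70x70 mm, 60 mm high, fixed to the worktop on a black foot 92x92 mm. Square hole 18 mm wide, 57 mm deep, edges along the block's x and y. The driver's collar rests on the block's top, so when home its tip is 54 mm below this point, at any turn about the vertical.
- tape_roll: bystander, to be left alone: roll of tan tape lying flat, 100 mm across, 25 mm high; origin at the centre of its underside
- slide_box: bystander, to be left alone: small lilac and white box, 60x86x30 mm; origin at the centre of its underside
- marker: bystander, to be left alone: white and black marker pen lying down, 135 mm long; origin at the centre of its underside
- weigh_boat: bystander, to be left alone: shallow white square dish, 76x76x16 mm; origin at the centre of its underside
- timer: bystander, to be left alone: flat white timer, 62x62x16 mm; origin at the centre of its underside
- microtube: bystander, to be left alone: small clear sample tube lying down, 41 mm long; origin at the centre of its underside
- tip_box: bystander, to be left alone: clear-lidded box of pipette tips, 90x124x82 mm; origin at the centre of its underside

How it is judged:
By the outcome, as a careful person would: the job done as asked, in the order asked, and still so for the second after the job is handed in, with the robot touching nothing.
It also fails if it takes over 72 s, if anything falls off the work surface, if the arm or the gripper's body presses on something with over 40 N, if the wrist force passes 120 N, or if a joint passes its speed limit or range.

## Working session

There is one attempt and no reset: what is moved stays moved. The work goes in short steps, each a Python script; the robot and the scene stay as the last script left them, time stands still between calls to the robot, and variables do not carry over. Pictures are saved under pics/ and viewed, and the job is handed in when it is done.

```bash
mkdir -p pics; ls; cat > h.py <<'E'
import numpy as np, cv2
from workcell import *
def snap(n,f):
    c=camera(n); cv2.imwrite('pics/'+f+'.png',c['image']); np.savez('pics/'+f+'.npz',**c); return c
E
python3 - <<'E'
from h import *
for n in ['scene','side','wrist']:
    c=snap(n,n+'0'); print(n,c['fx'],c['fy'],c['cx'],c['cy']); print(np.round(c['cam_to_world'],3), [k for k in c])
print(read_state(), grip_point_offset)
E
```

```text
pics
scene 467.1759357655929 467.1759357655929 314.26573606113175 207.41240657099976
[[-4.850000e-01  5.690000e-01 -6.640000e-01 -3.706040e+02]
 [-8.740000e-01 -3.280000e-01  3.570000e-01  6.570190e+02]
 [-1.500000e-02  7.540000e-01  6.560000e-01  1.014536e+03]
 [ 0.000000e+00  0.000000e+00  0.000000e+00  1.000000e+00]] ['image', 'range_z', 'fx', 'fy', 'cx', 'cy', 'cam_to_world']
side 443.05060998202123 443.05060998202123 316.9179805103139 194.84637021698725
[[ 5.93000e-01  3.82000e-01 -7.08000e-01 -1.64659e+02]
 [-8.05000e-01  2.55000e-01 -5.36000e-01 -4.41313e+02]
 [-2.50000e-02  8.88000e-01  4.59000e-01  5.90813e+02]
 [ 0.00000e+00  0.00000e+00  0.00000e+00  1.00000e+00]] ['image', 'range_z', 'fx', 'fy', 'cx', 'cy', 'cam_to_world']
wrist 309.70691628693146 309.70691628693146 312.85114489160605 199.18930707023185
[[ 3.13000e-01 -9.00000e-01 -3.05000e-01  1.16934e+02]
 [ 9.50000e-01  2.96000e-01  1.02000e-01  6.19393e+02]
 [-1.00000e-03 -3.22000e-01  9.47000e-01  3.73228e+02]
 [ 0.00000e+00  0.00000e+00  0.00000e+00  1.00000e+00]] ['image', 'range_z', 'fx', 'fy', 'cx', 'cy', 'cam_to_world']
{'time': 0.15, 'qpos': array([-1.3222035 ,  0.52186146, -0.03632038,  1.59984251,  0.02119295,
        1.02108434, -0.11280323]), 'qvel': array([ 0.00276164, -0.00297951, -0.00251896, -0.00309918, -0.00092646,
       -0.00087318,  0.0003054 ]), 'joint_efforts': array([ 2.14845531e-03, -9.27393150e+01,  1.98076621e+00, -3.70057333e+01,
        1.80248008e-02,  6.59189449e-03,  3.47540117e-05]), 'eef_pos': array([195.84346057, 593.27956804, 230.88013511]), 'tool_rot': array([[ 3.13445022e-01,  9.49606327e-01, -2.06002026e-04],
       [ 9.49606004e-01, -3.13445086e-01, -7.84467007e-04],
       [-8.09505155e-04,  5.02665180e-05, -9.99999671e-01]]), 'ft_force': array([ 0.83838676,  0.45507972, -0.14476204]), 'torque': array([-0.06677067,  0.02202144,  0.00412055]), 'finger_gap': 84.99981557466626} -18.700000000000003
```

View pics/scene0.png

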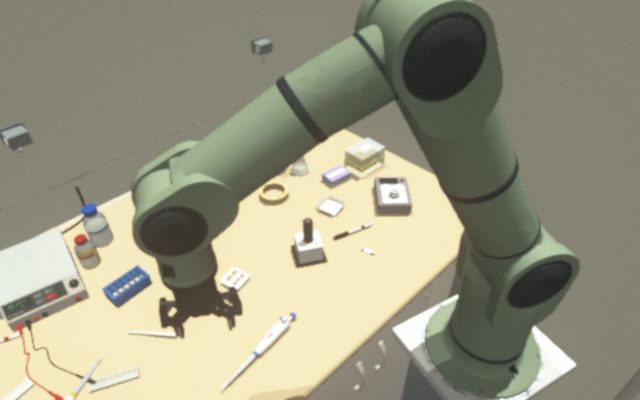

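View pics/side0.png

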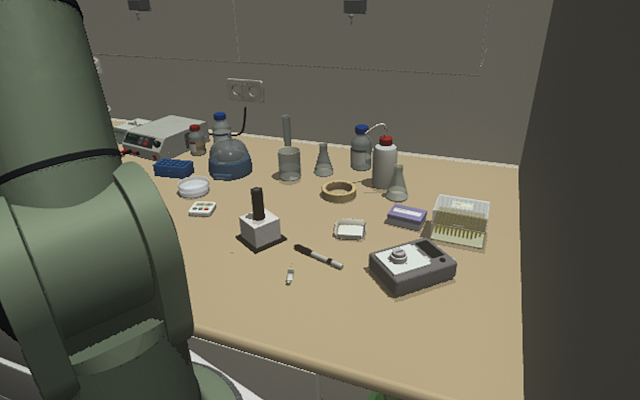

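View pics/wrist0.png

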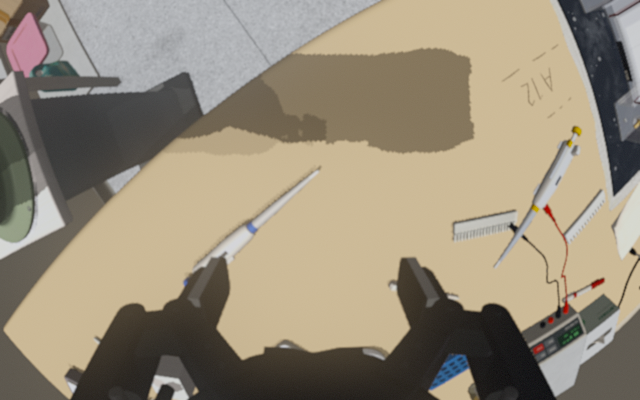

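The side view shows the stand and driver at (260,230) and the logger at (412,265), with its screw at (399,255). The scene view shows the same two things at (308,245) and (393,195). I'll get coarse positions from these before looking with the wrist camera.

```bash
cat >> h.py <<'E'
def pt(c,u,v,z=None):
    """world point from pixel: by depth (z None) or onto plane z"""
    T=c['cam_to_world'];d=np.array([(u-c['cx'])/c['fx'],-(v-c['cy'])/c['fy'],-1.])
    if z is None: s=float(c['range_z'][int(round(v)),int(round(u))])
    else: s=(z-T[2,3])/(T[:3,:3]@d)[2]
    return T[:3,3]+T[:3,:3]@d*s
def wray(c,u,v):
    T=c['cam_to_world'];x,y=u-c['cx'],v-c['cy'];r=np.hypot(x,y);t=r/c['fx']
    d=np.array([np.sin(t)*x/r,-np.sin(t)*y/r,-np.cos(t)]) if r>0 else np.array([0,0,-1.])
    return T[:3,3],T[:3,:3]@d
def wpt(c,u,v,z):
    o,d=wray(c,u,v); return o+d*(z-o[2])/d[2]
def wproj(c,P):
    T=c['cam_to_world'];p=T[:3,:3].T@(np.array(P,float)-T[:3,3]);a=np.hypot(p[0],p[1]);t=np.arctan2(a,-p[2])
    return c['cx']+c['fx']*t*p[0]/a, c['cy']-c['fx']*t*p[1]/a
E
python3 - <<'E'
from h import *
np.set_printoptions(precision=1,suppress=True)
for n,P in dict(side0=[(399,250,68),(258,190,135),(260,220,60),(410,265,46)],scene0=[(393,194,68),(308,222,135),(308,240,60)]).items():
    c=np.load(f'pics/{n}.npz')
    for u,v,z in P: print(n,u,v,pt(c,u,v),pt(c,u,v,z))
for n,x0,y0,w,hh in [('side0',220,170,260,130),('scene0',270,150,160,130)]:
    im=cv2.imread(f'pics/{n}.png')[y0:y0+hh,x0:x0+w]; s=min(800//w,600//hh); cv2.imwrite(f'pics/{n}z.png',cv2.resize(im,None,fx=s,fy=s,interpolation=cv2.INTER_CUBIC))
E
```

```text
side0 399 250 [ 533.7 -119.    70.9] [ 537.6 -117.2   68. ]
side0 258 190 [477.8 213.8 139. ] [483.4 219.6 135. ]
side0 260 220 [473.8 212.7  61.7] [475.8 214.8  60. ]
side0 410 265 [ 525.3 -149.2   51. ] [ 531.7 -146.5   46. ]
scene0 393 194 [ 526.  -112.4   60.8] [ 519.2 -106.6   68. ]
scene0 308 222 [470.7 225.1 139.1] [474.6 223.1 135. ]
scene0 308 240 [470.9 226.9  69.7] [479.6 222.5  60. ]
```

View pics/side0z.png

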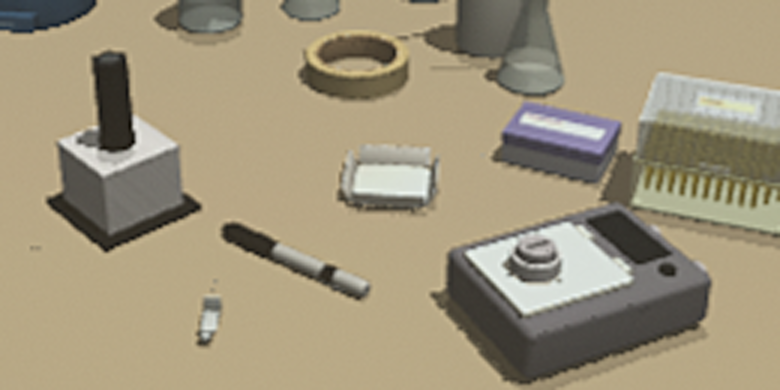

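View pics/scene0z.png

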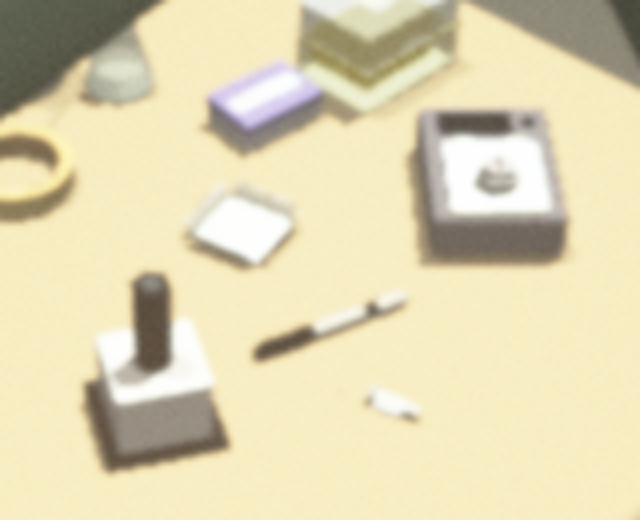

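```bash
cat >> h.py <<'E'
def R(yaw): c,s=np.cos(yaw),np.sin(yaw); return np.array([[c,s,0],[s,-c,0],[0,0,-1.]])
def zoom(f,x0,y0,w,h,s):
    im=cv2.imread(f'pics/{f}.png')[y0:y0+h,x0:x0+w]; cv2.imwrite(f'pics/{f}z.png',cv2.resize(im,None,fx=s,fy=s,interpolation=cv2.INTER_CUBIC))
E
python3 - <<'E'
from h import *
np.set_printoptions(precision=3,suppress=True)
R0=read_state()
for p,y in [((475,222,250),.43),((530,-115,170),-.21),((530,-115,170),-.21+1.5),((530,-115,170),-.21-1.5)]: print(inverse_kinematics(p,R(y)))
movep((475,222,250),R(.43)); s=read_state(); print(s['time'],s['eef_pos'])
snap('wrist','w1')
movep((530,-115,180),R(-.21)); s=read_state(); print(s['time'],s['eef_pos'])
snap('wrist','w2')
E
```

```text
[-0.782  0.352  0.301  1.855 -0.125  0.953  0.004]
[-0.343  0.552  0.631  1.902 -0.434  0.826  0.308]
[-0.202  0.505  0.422  1.895 -0.28   0.799  1.66 ]
[-0.502  0.654  0.901  1.909 -0.653  0.903 -0.983]
1.85 [474.596 223.273 249.832]
3.2083 [ 530.461 -113.447  180.104]
```

View pics/w1.png

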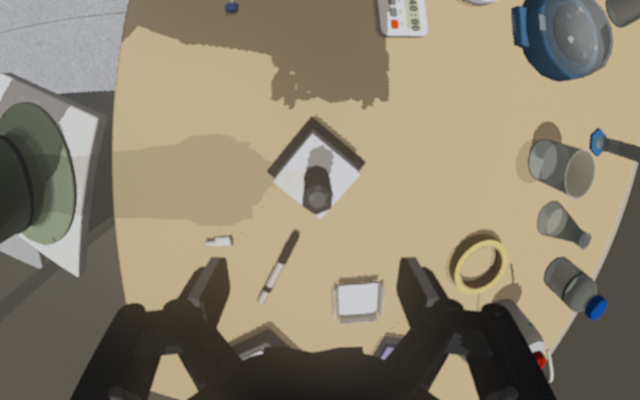

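View pics/w2.png

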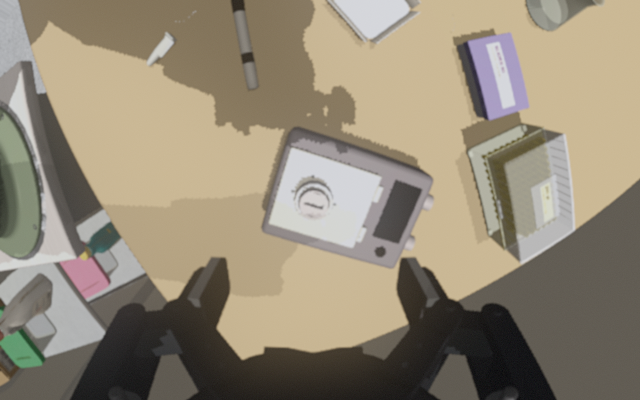

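```bash
python3 - <<'E'
from h import *
zoom('w1',257,110,120,115,5); zoom('w2',255,120,190,150,4)
E
```

```text
(no output)
```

View pics/w1z.png

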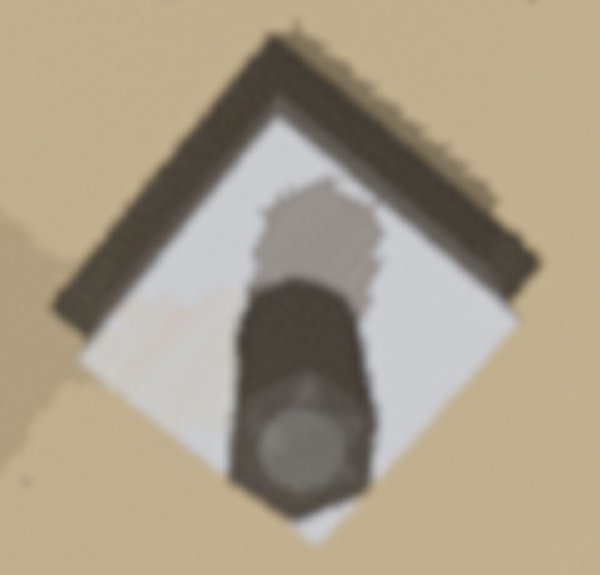

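View pics/w2z.png

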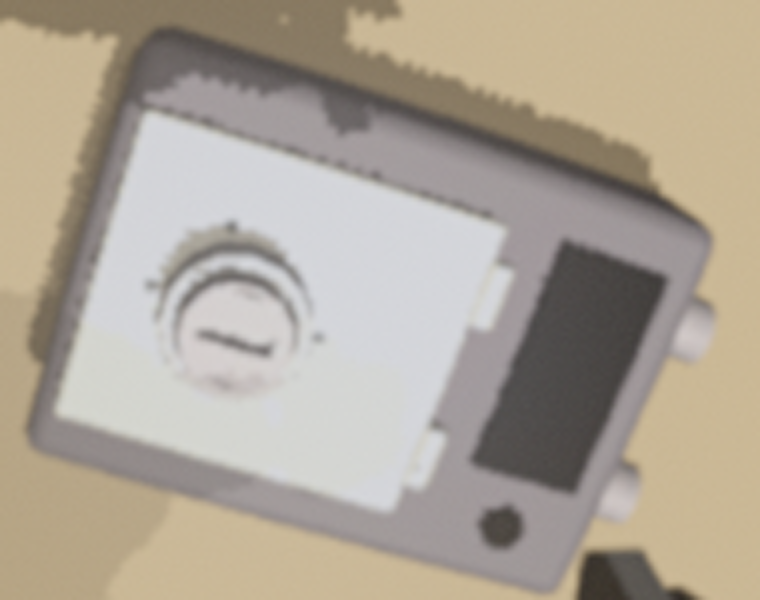

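The driver's handle top is at about (317,199) in w1, with its hex vertices at the lower edge. The slot in w2 is a dark line centred near (314,206). Next I'll turn these into positions.

```bash
python3 - <<'E'
from h import *
np.set_printoptions(precision=1,suppress=True)
c=np.load('pics/w1.npz'); D=c['range_z']
def dp(u,v):
    T=c['cam_to_world'];x,y=u-c['cx'],v-c['cy'];r=np.hypot(x,y);t=r/c['fx'];s=D[int(round(v)),int(round(u))]
    p=np.array([x/r*np.tan(t),-y/r*np.tan(t),-1])*s; return T[:3,3]+T[:3,:3]@p
f=lambda u,v:(257+u/5,110+v/5)
print('top',dp(*f(300,450)),'blocktop',[dp(*f(*q)) for q in [(280,140),(130,370),(460,330)]],'foot',dp(*f(160,200)))
zt=dp(*f(300,450))[2]
zb=np.mean([dp(*f(*q))[2] for q in [(280,140),(130,370),(460,330)]])
C=[wpt(c,*f(*q),zb)[:2] for q in [(278,118),(82,357),(317,543),(518,320)]]
print('block corners',C,np.mean(C,0),[np.linalg.norm(C[i]-C[i-1]) for i in range(4)],[np.degrees(np.arctan2(*(C[i]-C[i-1])[::-1])) for i in range(4)])
H=[wpt(c,*f(*q),zt-3)[:2] for q in [(230,480),(297,520),(368,488)]]
print('hex',H,[np.linalg.norm(H[i+1]-H[i]) for i in range(2)],[np.degrees(np.arctan2(*(H[i+1]-H[i])[::-1])) for i in range(2)],np.degrees(np.arctan2(*(H[2]-H[0])[::-1])), np.degrees(.43))
print('disc',wpt(c,*f(302,450),zt))
c=np.load('pics/w2.npz'); D=c['range_z']; g=lambda u,v:(255+u/4,120+v/4)
print('screwtop',dp(*g(240,310)),dp(*g(230,370)),'cover',dp(*g(400,350)))
a,b=[wpt(c,*g(*q),68.5) for q in [(200,333),(271,353)]]
print('slot',a,b,(a+b)/2,np.linalg.norm(a-b),np.degrees(np.arctan2(*(b-a)[1::-1])))
K=[wpt(c,*g(*q),49) for q in [(143,108),(508,226),(395,515),(55,412)]]
print('cover',K,[np.degrees(np.arctan2(*(K[i]-K[j])[1::-1])) for i,j in [(1,0),(2,3),(0,3),(1,2)]])
E
```

```text
top [479.9 220.  134.9] blocktop [array([457.9, 259.1,  59.7]), array([449.1, 198.5,  60.6]), array([512.2, 237.5,  59.2])] foot [439.8 226.1   5.3]
block corners [array([455.5, 263.3]), array([438.1, 196.5]), array([504.9, 178.1]), array([522.8, 245.2])] [480.3 220.8] [np.float64(69.6638871888256), np.float64(69.02460274014742), np.float64(69.33252971748757), np.float64(69.49520660185638)] [np.float64(164.95634946374042), np.float64(-104.65510872888703), np.float64(-15.433759374667448), np.float64(75.06774248375463)]
hex [array([471.4, 208.7]), array([485.5, 206.7]), array([494.5, 217.7])] [np.float64(14.272442950379876), np.float64(14.134897610738225)] [np.float64(-7.780294570693069), np.float64(50.658206663665055)] 21.283789222472567 24.6371851906254
disc [480.2 220.1 134.9]
screwtop [ 531.6 -116.1   67.1] [ 526.6 -129.3   67.4] cover [ 565.5 -139.2   50. ]
slot [ 522.1 -119.    68.5] [ 536.3 -126.8   68.5] [ 529.2 -122.9   68.5] 16.183648789724444 -28.515707826886597
cover [array([519. , -71.1,  49. ]), array([ 595.5, -114.7,   49. ]), array([ 557.6, -183. ,   49. ]), array([ 481.5, -138.3,   49. ])] [np.float64(-29.65412488604079), np.float64(-30.42845924692646), np.float64(60.843035617102835), np.float64(60.946310598422635)]
```

```bash
python3 - <<'E'
from h import *
np.set_printoptions(precision=2,suppress=True)
P=(480.2,220.3)
movep((*P,170),R(.374))
hit=movel((*P,79),max_speed=90,guard=8); s=read_state(); print(hit,s['eef_pos'],s['ft_force'],s['time'])
if not hit:
    clamp(); s=read_state(); print(s['finger_gap'],s['eef_pos'],s['ft_force'],s['torque'],s['time'])
    snap('wrist','w3')
E
```

```text
False [480.47 220.42  79.47] [-0.16  0.13 -0.83] 5.7
25.52366555535454 [480.26 220.37  79.25] [-0.45 -0.39  6.3 ] [-0.02  0.3  -0.06] 6.275
```

View pics/w3.png

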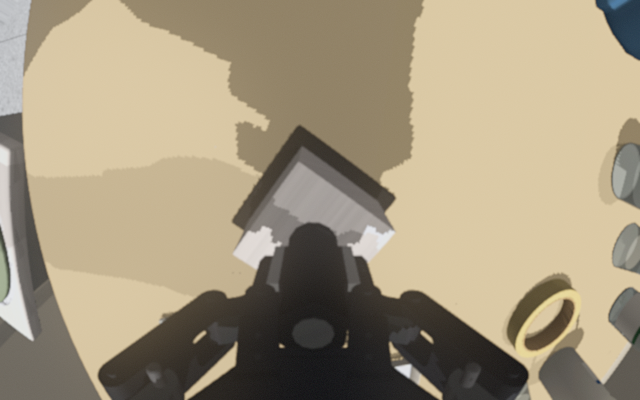

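The handle is held across its flats, with a 25.5 mm gap. I'll lift the driver and look at the bit.

```bash
python3 - <<'E'
from h import *
np.set_printoptions(precision=2,suppress=True)
p=read_state()['eef_pos']
print(movel((p[0],p[1],185),max_speed=110)); s=read_state(); print(s['finger_gap'],s['eef_pos'],s['ft_force'],s['torque'],s['time'])
c=snap('wrist','w4'); zoom('w4',240,120,160,130,5); c2=snap('side','s4'); zoom('s4',180,90,160,130,5)
print(wproj(c,p*[1,1,0]+[0,0,185-72.8]))
print(wproj(c,p*[1,1,0]+[0,0,185-18.7-37]))
E
```

```text
False
25.280902101872083 [479.98 220.25 184.43] [ 0.58 -0.6  -2.26] [ 0.01  0.01 -0.02] 7.4417
(np.float64(313.65307330350794), np.float64(211.93014269666432))
(np.float64(313.6861162675697), np.float64(220.84762889636914))
```

View pics/w4z.png

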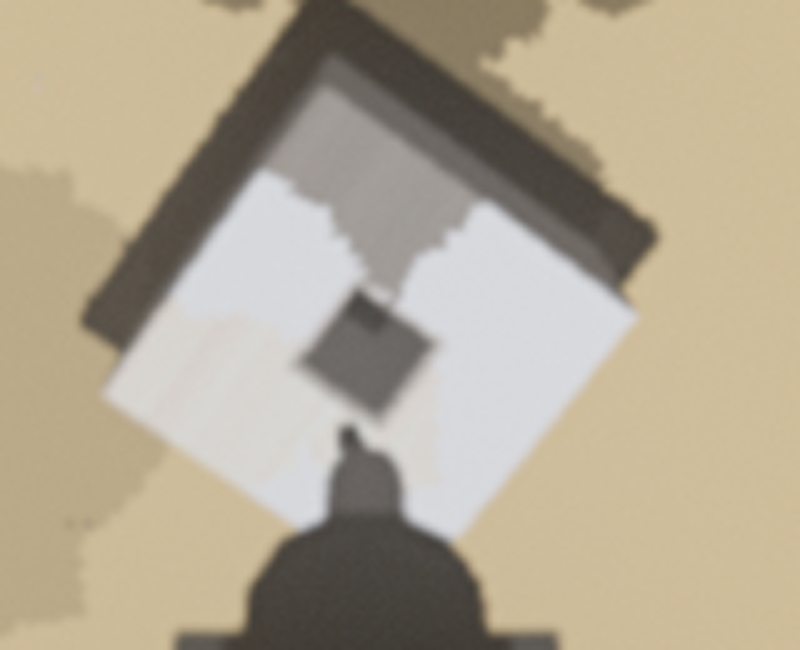

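View pics/s4z.png

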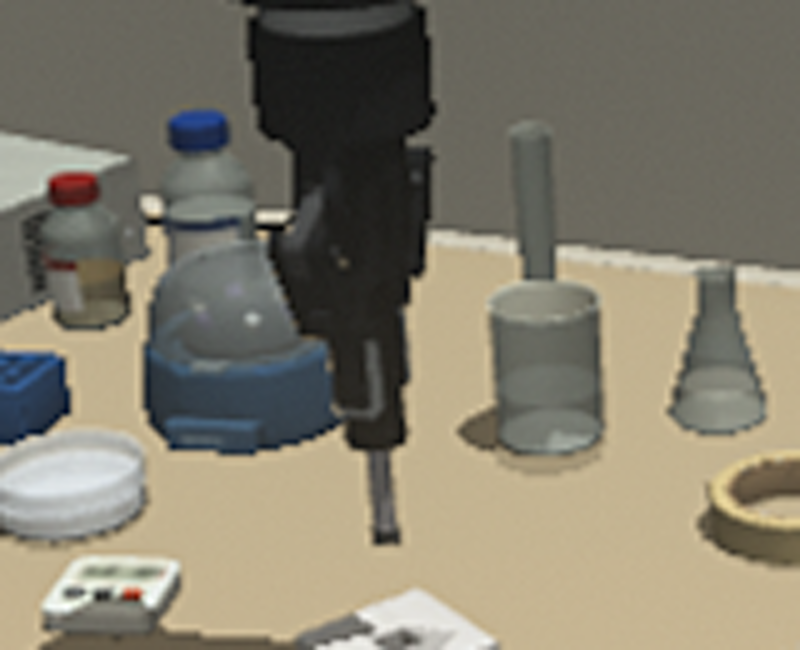

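```bash
python3 - <<'E'
from h import *
np.set_printoptions(precision=2,suppress=True)
c=np.load('pics/w4.npz'); f=lambda u,v:(240+u/5,120+v/5)
C=np.array([wpt(c,*f(*q),60)[:2] for q in [(362,288),(438,343),(379,420),(297,362)]]); print('hole',C,C.mean(0),[np.linalg.norm(C[i]-C[i-1]) for i in range(4)])
C=np.array([wpt(c,*f(*q),60)[:2] for q in [(325,85),(637,317),(103,395)]]); print('block',(C[1]+C[2])/2)
print(inverse_kinematics((529.2,-122.9,160),R(.532)),inverse_kinematics((529.2,-122.9,160),R(-.95)))
movep((529.2,-122.9,185),R(.532))
movel((529.2,-122.9,156),max_speed=80); s=read_state(); print(s['eef_pos'],s['ft_force'],s['torque'],s['time'])
c=snap('wrist','w5'); zoom('w5',240,140,160,110,5); c2=snap('side','s5'); zoom('s5',320,170,160,120,5)
E
```

```text
hole [[474.71 231.65]
 [491.19 227.15]
 [486.73 209.57]
 [468.83 214.48]] [480.36 220.71] [np.float64(18.15041820107963), np.float64(17.08353459503895), np.float64(18.135781961268655), np.float64(18.56405347249684)]
block [480.34 220.25]
[-0.13  0.51  0.34  1.9  -0.23  0.77  0.87] [-0.35  0.58  0.67  1.91 -0.49  0.82 -0.37]
[ 529.15 -122.75  155.87] [-0.04  0.07 -0.47] [ 0.04 -0.03 -0.03] 9.3667
```

View pics/w5z.png

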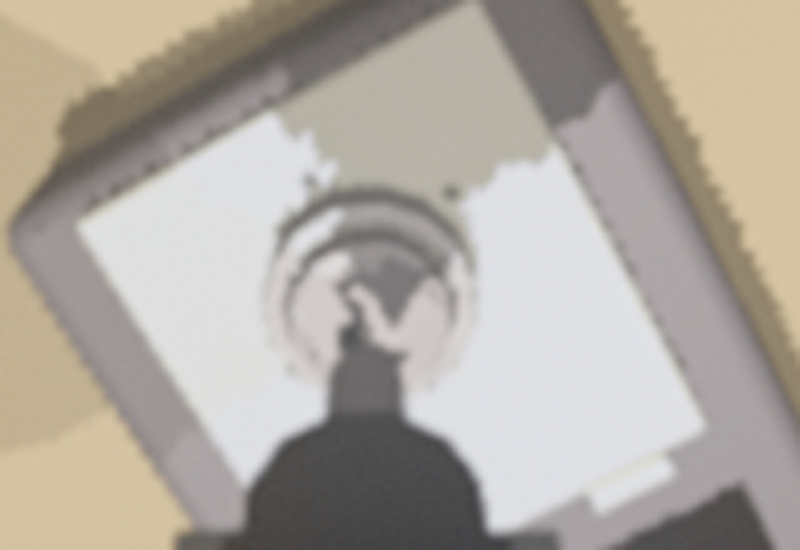

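View pics/s5z.png

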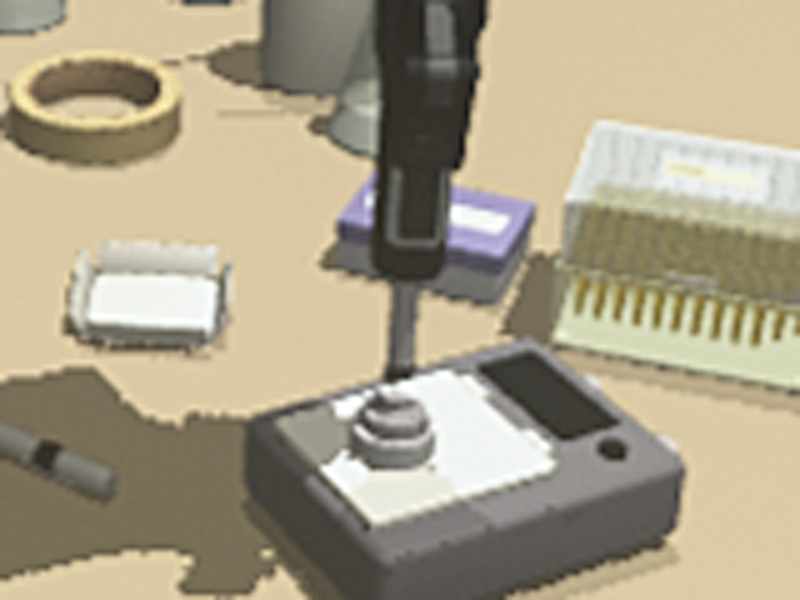

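```bash
python3 - <<'E'
from h import *
np.set_printoptions(precision=1,suppress=True)
for n,tcp,yaw,oy in [('w4',(479.98,220.25,184.43),.374,120),('w5',(529.15,-122.75,155.87),.532,140)]:
    c=np.load(f'pics/{n}.npz'); zz=lambda P:((np.array(wproj(c,P))-[240,oy])*5)
    t=np.array(tcp)-[0,0,73.25]; Rm=R(yaw)
    arc=np.array([zz(t+[0,0,9]+5.5*(np.cos(a)*Rm[:,0]-np.sin(a)*Rm[:,1])) for a in np.linspace(0,np.pi,13)])
    print(n,'shaft arc top',arc[6],'sides',arc[0],arc[-1])
    d=np.array([np.cos(yaw-1.047),np.sin(yaw-1.047),0]); nn=np.array([-d[1],d[0],0])
    print(' blade tip corners',[zz(t-6.5*d+s*1.3*nn) for s in(1,-1)],' at root',[zz(t+[0,0,9]-6.5*d+s*1.3*nn) for s in(1,-1)])
c=np.load('pics/w5.npz'); S=np.array([529.2,-122.9,68.5]); d=np.array([np.cos(-.515),np.sin(-.515),0]); nn=np.array([-d[1],d[0],0])
zz=lambda P:((np.array(wproj(c,P))-[240,140])*5)
print('slot corners',[zz(S+a*8.5*d+b*2.2*nn) for a,b in [(1,1),(1,-1),(-1,-1),(-1,1)]])
im=cv2.imread('pics/w5z.png')
print('head circle far',zz(S+13*R(.532)[:,1]*-1),zz(S+13*R(.532)[:,0]),zz(S-13*R(.532)[:,0]))
E
```

```text
w4 shaft arc top [366.1 443.8] sides [404.3 479.7] [327.8 479.6]
 blade tip corners [array([351.8, 417.5]), array([336.6, 425.8])]  at root [array([351.2, 438.7]), array([335.4, 447.2])]
w5 shaft arc top [365.4 344.2] sides [403.6 380. ] [327.1 379.9]
 blade tip corners [array([351.1, 317.8]), array([335.9, 326.1])]  at root [array([350.5, 339. ]), array([334.8, 347.5])]
slot corners [array([403.8, 363.3]), array([379.8, 376.1]), array([325.9, 288.6]), array([350.2, 275.3])]
head circle far [365.3 247.5] [447.5 326.4] [282.9 326.2]
```

```bash
python3 - <<'E'
from h import *
im=cv2.imread('pics/w5.png')[175:225,285:345]; g=cv2.cvtColor(im,cv2.COLOR_BGR2GRAY)
g=cv2.createCLAHE(3,(2,2)).apply(g); cv2.imwrite('pics/w5c.png',cv2.resize(g,None,fx=12,fy=12,interpolation=cv2.INTER_CUBIC))
E
```

```text
(no output)
```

View pics/w5c.png

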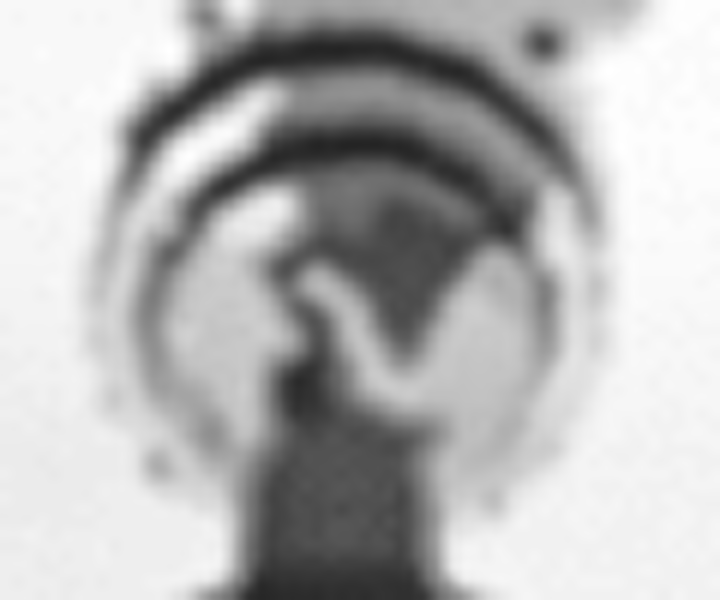

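```bash
python3 - <<'E'
from h import *
p=np.array([529.2,-122.9,156]); Rm=R(.532)
movel(p+30*Rm[:,0],max_speed=80)
s=read_state(); print(s['eef_pos'],s['time'])
c=snap('wrist','w6'); zoom('w6',240,150,100,75,8)
E
```

```text
[ 555.03523627 -107.55026206  155.79368277] 9.9917
```

View pics/w6z.png

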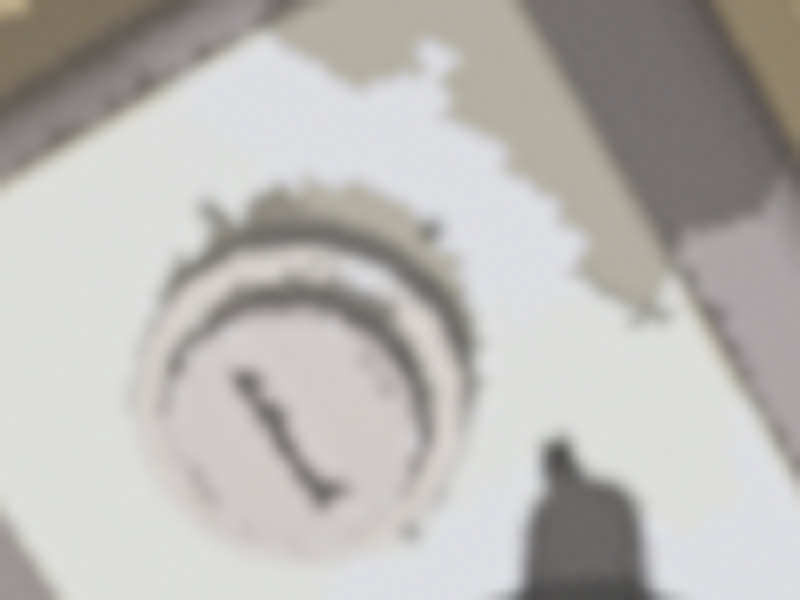

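```bash
python3 - <<'E'
from h import *
np.set_printoptions(precision=1,suppress=True)
im=cv2.imread('pics/w6.png'); a=im[185:222,256:300]; b=im[198:228,296:332]
A=cv2.resize(a,None,fx=16,fy=16,interpolation=cv2.INTER_CUBIC);B=cv2.resize(b,None,fx=16,fy=16,interpolation=cv2.INTER_CUBIC)
cv2.imwrite('pics/w6a.png',A);cv2.imwrite('pics/w6b.png',B)
c=np.load('pics/w6.npz'); za=lambda P:(np.array(wproj(c,P))-[256,185]+.5)*16-.5; zb=lambda P:(np.array(wproj(c,P))-[296,198]+.5)*16-.5
S=np.array([529.2,-122.9,68.5]); d=np.array([np.cos(-.515),np.sin(-.515),0]); nn=np.array([-d[1],d[0],0])
print('slot',np.array([za(S+u*8.5*d+v*2.2*nn) for u,v in [(1,1),(1,-1),(-1,-1),(-1,1)]]))
t=np.array([555.04,-107.55,155.79-73.25]); Rm=R(.532)
print('px/mm',za(S+Rm[:,0])-za(S), za(S-Rm[:,1])-za(S),' tip',zb(t+Rm[:,0])-zb(t),zb(t-Rm[:,1])-zb(t))
print('head',za(S-13*Rm[:,1]),za(S+13*Rm[:,0]),za(S-13*Rm[:,0]))
print('tip corners',np.array([zb(t-6.5*d+s*1.3*nn) for s in(1,-1)]),'root',np.array([zb(t+[0,0,9]-6.5*d+s*1.3*nn) for s in(1,-1)]))
print('shaft',zb(t+[0,0,9]-5.5*Rm[:,1]),zb(t+[0,0,12]-5.5*Rm[:,0]),zb(t+[0,0,12]+5.5*Rm[:,0]))
E
```

```text
slot [[442.1 448.8]
 [368.  489.4]
 [186.3 210.5]
 [260.9 168. ]]
px/mm [20.   0.1] [ -0.8 -19. ]  tip [21.4  0. ] [  0. -20.]
head [304.9  79.4] [576.  331.2] [ 56.9 329.6]
tip corners [[235.7  96.9]
 [187.1 123.3]] root [[234.  164.7]
 [183.5 192. ]]
shaft [281.7 181.2] [157.6 320.7] [405.5 321.1]
```

View pics/w6a.png

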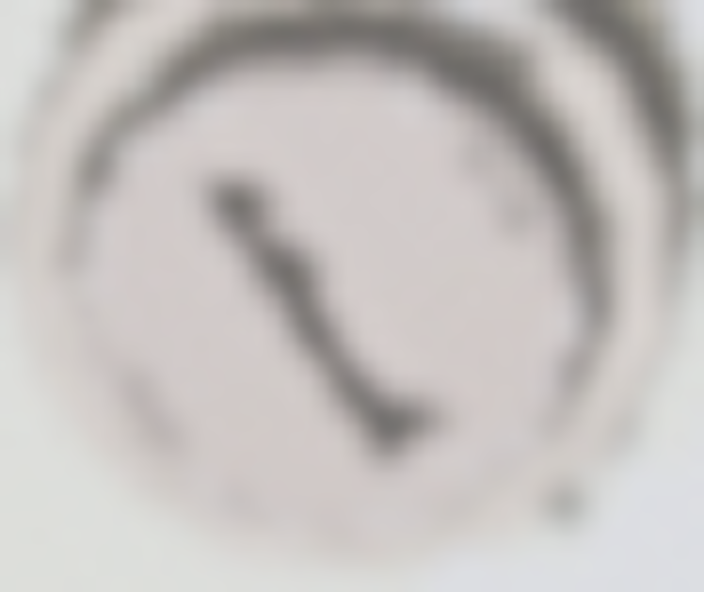

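View pics/w6b.png

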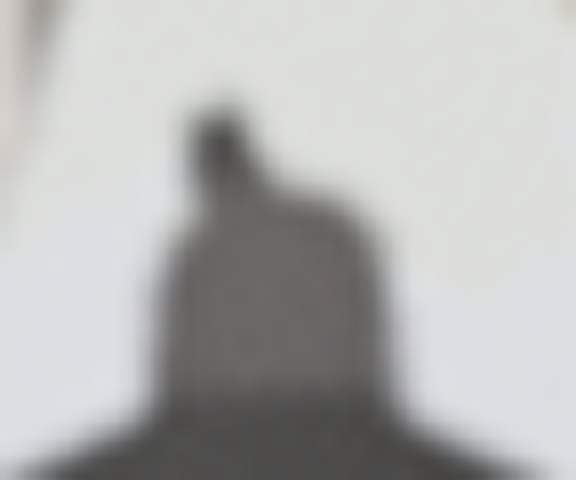

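The w6 view clears this up. The dark slot line is only its shaded wall, so the slot's true centre is about 1.6 mm to the side, which agrees with the head's rim. The blade is seen at (309,206), as predicted. I'll correct the aim and feel down for the slot.

```bash
python3 - <<'E'
from h import *
np.set_printoptions(precision=2,suppress=True)
q=np.array([529.63,-121.37]); 
movel((*q,147),max_speed=60); wait(.2); s=read_state(); print(s['eef_pos'],s['ft_force'],s['torque'],s['time'])
hit=movel((*q,137.5),max_speed=12,guard=2.5); s=read_state(); print(hit,s['eef_pos'],s['ft_force'],s['torque'],s['time'])
c=snap('wrist','w7'); zoom('w7',270,160,100,75,8); snap('side','s7'); zoom('s7',350,200,100,75,8)
E
```

```text
[ 529.9  -121.18  147.05] [-0.24 -0.26 -2.95] [ 0.03 -0.    0.03] 10.8917
False [ 529.68 -121.38  137.56] [-0.09 -0.47 -1.39] [ 0.02 -0.02  0.01] 11.8333
```

View pics/w7z.png

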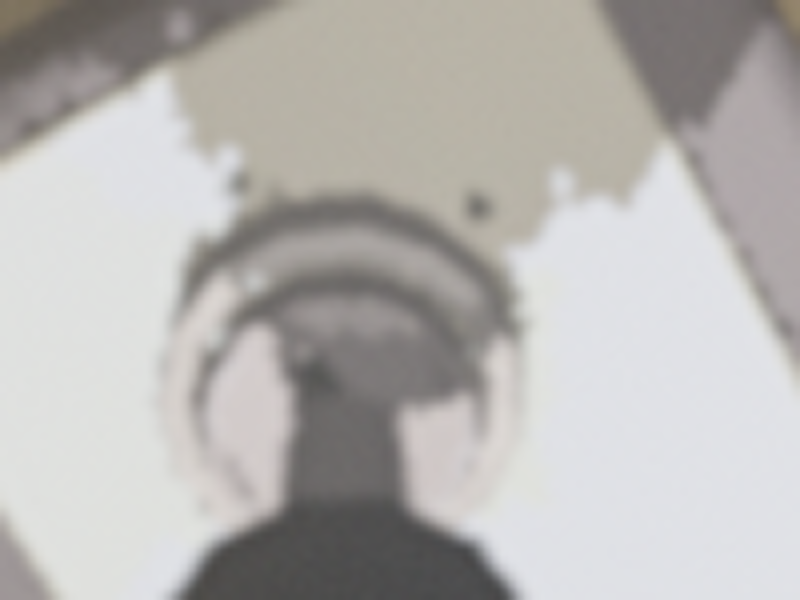

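View pics/s7z.png

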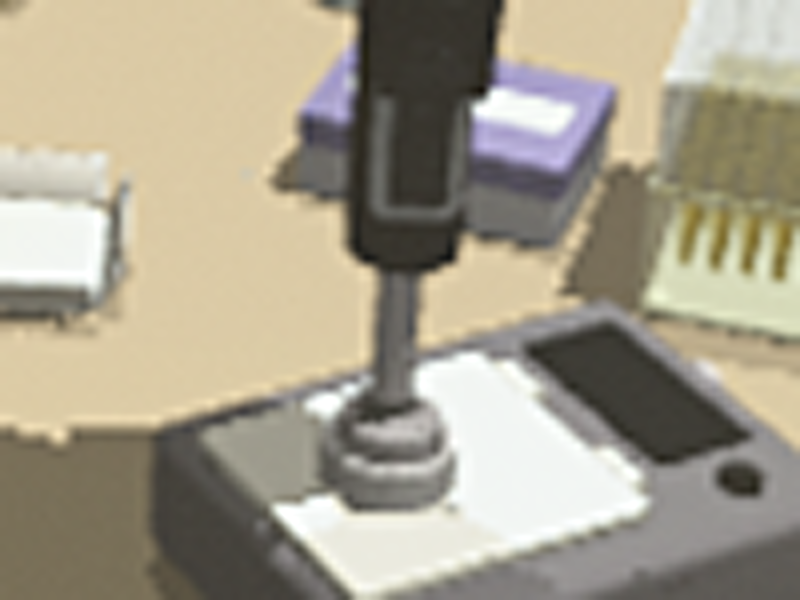

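The bit is 4.2 mm below the mouth with no force on it, so it is in the slot. Next I'll press slowly.

```bash
cat >> h.py <<'E'
def f(n=4):
    F=[];M=[]
    for _ in range(n): s=read_state();F.append(s['ft_force']);M.append(s['torque']);wait(.02)
    return np.mean(F,0),np.mean(M,0),s
E
python3 - <<'E'
from h import *
np.set_printoptions(precision=2,suppress=True)
q=np.array([529.63,-121.37]); F0,M0,s=f(8); print(F0,M0,s['eef_pos'])
hit=movel((*q,126),max_speed=5,guard=9.0)
F,M,s=f(); print(hit,F-F0,s['eef_pos'],s['time']); wait(.2)
F,M,s=f(); print(F-F0,M-M0,s['eef_pos'],s['time'])
np.savez('base.npz',F0=F0,M0=M0)
E
```

```text
[ 0.12 -0.26 -1.26] [-0.01  0.01 -0.01] [ 529.66 -121.37  137.56]
True [-0.73  0.3   8.87] [ 529.73 -121.43  128.33] 13.775
[-0.59  0.68  8.75] [ 0.07  0.25 -0.  ] [ 529.73 -121.44  128.36] 14.0417
```

```bash
python3 - <<'E'
from h import *
np.set_printoptions(precision=2,suppress=True)
q=np.array([529.63,-121.37]); b=np.load('base.npz');F0,M0=b['F0'],b['M0']
z=128.3
for i in range(14):
    z-=.25; movel((*q,z),max_speed=6); F,M,s=f(); print(z,(F-F0),s['eef_pos'],round(s['time'],2),round(s['finger_gap'],2))
    if (F-F0)[2]>12.3: break
E
```

```text
128.05 [-1.46  0.18  8.55] [ 529.78 -121.43  128.22] 14.36 25.73
127.80000000000001 [-1.66  0.35  9.14] [ 529.8  -121.43  127.99] 14.68 25.36
127.55000000000001 [-0.61  0.29  9.13] [ 529.78 -121.42  127.73] 14.99 25.26
127.30000000000001 [-1.73  0.5  11.79] [ 529.85 -121.47  127.64] 15.31 25.26
127.05000000000001 [-2.72  0.84 14.98] [ 529.9 -121.5  127.5] 15.62 25.19
```

```bash
python3 - <<'E'
from h import *
np.set_printoptions(precision=2,suppress=True)
q=np.array([529.63,-121.37]); b=np.load('base.npz');F0,M0=b['F0'],b['M0']
z=127.15; y=.532; end=.532-1.45
F=None
while y>end+1e-6:
    y=max(end,y-.12); movel((*q,z),frame=R(y),max_speed=20); F,M,s=f(3); dF=F-F0
    t=s['tool_rot']; print(round(y,3),round(np.arctan2(t[1,0],t[0,0]),3),dF,round(np.linalg.norm(dF),1),(M-M0),s['eef_pos'],round(s['time'],2),round(z,2))
    if np.linalg.norm(dF)>20 or dF[2]<10.5: print('stop'); break
    z+=np.clip((dF[2]-13.5)/12,-.15,.15)
E
```

```text
0.412 0.412 [-0.86 -1.52 12.34] 12.5 [-0.43  0.15 -0.  ] [ 530.2  -121.72  127.61] 15.94 127.15
0.292 0.291 [-1.13 -1.37 13.81] 13.9 [-0.53  0.28  0.06] [ 530.17 -121.82  127.55] 16.26 127.05
0.172 0.171 [-1.74 -1.49 13.64] 13.8 [-0.58  0.32  0.04] [ 530.14 -121.86  127.58] 16.57 127.08
0.052 0.051 [-1.28 -1.35 13.9 ] 14.0 [-0.64  0.38  0.04] [ 530.08 -121.95  127.58] 16.89 127.09
-0.068 -0.069 [-1.8  -2.02 13.88] 14.1 [-0.69  0.43  0.03] [ 530.04 -121.97  127.58] 17.21 127.12
-0.188 -0.189 [-1.69 -2.41 13.64] 14.0 [-0.74  0.5   0.01] [ 529.97 -122.04  127.6 ] 17.52 127.16
-0.308 -0.309 [-2.21 -2.59 13.39] 13.8 [-0.77  0.57  0.02] [ 529.91 -122.08  127.57] 17.84 127.17
-0.428 -0.429 [-2.64 -2.11 13.57] 14.0 [-0.78  0.69  0.04] [ 529.86 -122.08  127.57] 18.16 127.16
-0.548 -0.549 [-2.49 -3.19 14.24] 14.8 [-0.8   0.73  0.04] [ 529.82 -122.11  127.56] 18.48 127.16
-0.668 -0.669 [-2.54 -2.83 13.26] 13.8 [-0.83  0.79  0.01] [ 529.75 -122.09  127.58] 18.79 127.23
-0.788 -0.789 [-3.68 -1.91 13.6 ] 14.2 [-0.82  0.9   0.05] [ 529.67 -122.12  127.56] 19.11 127.21
-0.908 -0.909 [-3.63 -2.77 14.38] 15.1 [-0.8   0.91  0.02] [ 529.67 -122.1   127.56] 19.43 127.21
-0.918 -0.918 [-2.92 -2.69 12.81] 13.4 [-0.83  0.89  0.04] [ 529.62 -122.11  127.6 ] 19.73 127.29
```

```bash
python3 - <<'E'
from h import *
np.set_printoptions(precision=2,suppress=True)
b=np.load('base.npz');F0,M0=b['F0'],b['M0']
q=np.array([529.63,-121.37])
for z,v in [(132,12),(138,12),(143,15)]:
    movel((*q,z),max_speed=v); F,M,s=f(3); print(F-F0,M-M0,s['eef_pos'],s['time'])
Rm=R(-.918)
movel((*(q+32*Rm[:2,0]),160),max_speed=80); print(read_state()['time'])
snap('wrist','w8'); zoom('w8',220,150,130,90,6)
E
```

```text
[-2.06 -2.52  6.46] [-0.9   0.52  0.03] [ 529.54 -121.83  132.01] 20.3167
[-0.18  0.73 -0.28] [0.06 0.06 0.01] [ 529.57 -121.1   137.87] 21.0167
[-0.32  0.19 -0.35] [ 0.01  0.01 -0.01] [ 529.66 -121.36  143.04] 21.55
22.1667
```

View pics/w8z.png

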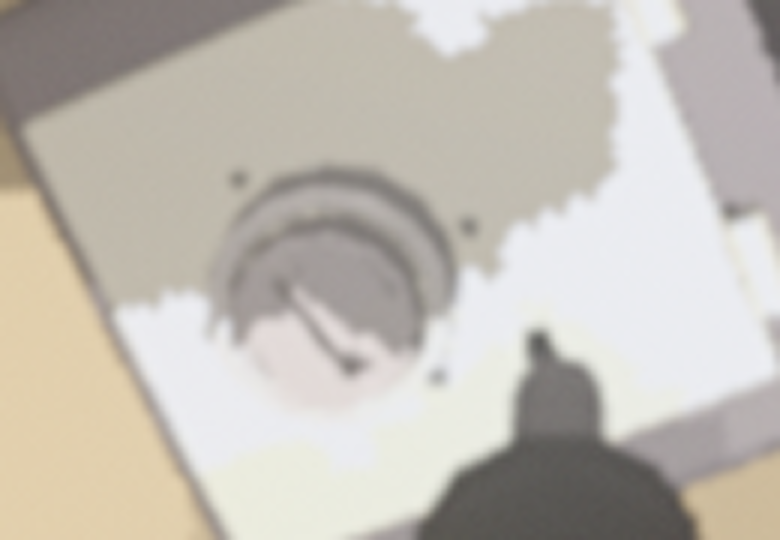

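```bash
python3 - <<'E'
from h import *
c=np.load('pics/w8.npz'); a,b=[wpt(c,220+u/6,150+v/6,68.5) for u,v in [(280,288),(350,366)]]
y=np.arctan2(*(b-a)[1::-1]); print(a,b,y,'turn',-.515-y,(-.515-y)%np.pi)
E
```

```text
[ 529.57907845 -114.64870502   68.5       ] [ 526.23482916 -128.58548315   68.5       ] -1.8063021293014667 turn 1.2913021293014668 1.2913021293014668
```

The slot now lies 1.29 rad clockwise of where it started, so the screw is locked, and the force vanished as the screw sprang back up. Now I'll return the driver to its stand.

```bash
python3 - <<'E'
from h import *
np.set_printoptions(precision=2,suppress=True)
p=read_state()['eef_pos']; movel((p[0],p[1],190),max_speed=100)
q=(480.3,220.4)
movep((*q,190),R(.374)); 
movel((*q,146),max_speed=80); wait(.2); print(read_state()['time']); snap('wrist','w9'); zoom('w9',240,120,160,120,5)
F0,M0,s=f(); 
hit=movel((*q,84),max_speed=50,guard=5); F,M,s=f(); print(hit,F-F0,s['eef_pos'],s['time'])
if not hit:
    hit=movel((*q,77.5),max_speed=6,guard=3); F,M,s=f(); print(hit,F-F0,M-M0,s['eef_pos'],s['time'])
snap('side','s9'); zoom('s9',210,160,100,100,6)
E
```

```text
24.9583
False [ 0.15  0.26 -0.12] [480.44 220.49  84.27] 26.5167
True [-1.49 -0.13  9.75] [-0.07  0.22  0.01] [480.32 220.36  79.26] 27.3583
```

View pics/s9z.png

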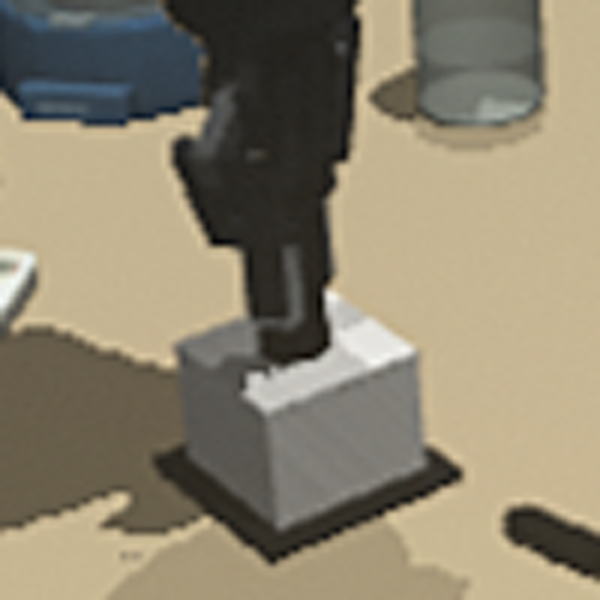

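The driver is seated: contact came at z 79.26, the same height as when I grasped it. I'll release, retreat straight up and check.

```bash
python3 - <<'E'
from h import *
np.set_printoptions(precision=2,suppress=True)
p=read_state()['eef_pos']
movel((480.3,220.4,79.4),max_speed=6)
open_gripper(); print(read_state()['finger_gap'])
movel((480.3,220.4,250),max_speed=110); wait(.3); s=read_state(); print(s['eef_pos'],s['ft_force'],s['time'])
snap('wrist','w10'); snap('side','s10'); zoom('s10',220,170,260,130,3); zoom('w10',250,110,130,110,5)
E
```

```text
85.47182865275607
[480.27 220.34 249.86] [ 0.6   0.87 -0.1 ] 30.3083
```

View pics/w10z.png

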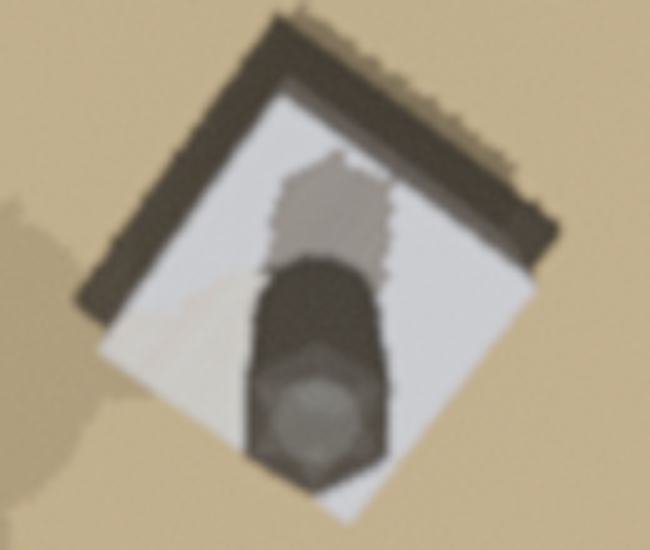

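View pics/s10z.png

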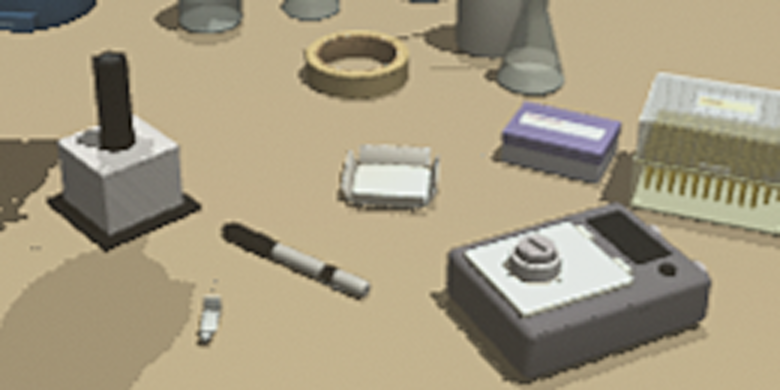

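The driver stands upright in its stand, the slot is visibly turned with the screw sprung up, and the bystanders are unmoved. I'm handing the job in.

```bash
python3 -c "
from h import *
finish_job()"
```

```text
the job is handed in; nothing more can be done
```

The battery cover is locked and the screwdriver is back upright in its stand; I handed the job in at about 30 s of the 72 s allowed.

- **Pressing:** The bit went into the slot with no force on it. The screw bottomed after about 9 mm of travel. I held it there at 12 to 15 N, with no reading above about 15.1 N in total.
- **Turning:** I turned the driver 1.45 rad clockwise while holding the screw down, then let it up. The push force was gone by the time the screw was back at its sprung-up height.
- **Lock check:** A wrist picture afterwards puts the slot about 1.29 rad clockwise of its start, inside the 1.03 to 1.42 locked range.
- **Stand and surroundings:** The driver seated at the same height it was grasped from. The last pictures show it upright, the screw up, and the bystanders where they started. Nothing was touching the gripper.

Three readings were less tidy:
- **First slot reading:** It was about 1.6 mm off because only the slot's shaded wall showed dark. I corrected it from a second view before inserting.
- **Side drift:** While I turned, a side force of up to about 4.6 N built up and the tool drifted about 0.8 mm.
- **Seating in the stand:** Setting the driver down briefly read 9.8 N, more than the 3 N stop I had set.

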